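Tip the small drying capsules out of a tilting dispenser

TASK

Stand the empty grey parts drawer under the front of the tilting capsule dispenser to catch what falls; with the jar still upright, turn its blue cap from closed to the middle-size opening, which only the small white capsules fit through, then swing the jar forward by its lever until all three white capsules have dropped into the drawer, with both orange ones left in the jar. Then swing the jar all the way back up and turn the cap fully closed again, since the capsules draw moisture; leave the drawer standing under the dispenser and the other things on the counter undisturbed.

Things in the scene. Friction and masses are not known exactly. Their poses are not given: they have to be found in the camera images.
- stand: fixed white yoke stand. Origin on the counter below the jar's pivot; x to its rear (the jar pours to -x), y to the lever side. Uprights at y +-84 mm (158 clear between, 40 wide in x, 196 high) on feet 12 high, 24 wide, at y +-96, x -135 to 135, joined by a bar at x 95 to 135. Free counter between the feet. The drawer belongs with its inner floor's centre near x -90 mm, y 0
- jar_center (a point): centre of the clear jar (136 mm diameter), on its pivot axis, 170 mm above the counter. z axis: the jar's axis, out through the cap; y: pivot axis, towards the lever. Jar bottom 66 mm behind, cap's outer face 70 mm in front of this point along z; cap 150 mm in diameter. At rest z leans 28 deg from vertical to the stand's -x. Fully tipped, the cap's rim clears the counter by 65 mm
- jar_body (a joint): tilt of the jar, rad: 0 at rest at the rear stop, 1.7 at the front stop (axis 35 deg below level). Turns about the stand's -y axis: growing values bring the cap forward and down. Stays where it is left (friction 0.25 N m). Capsules begin to come out at about 1.4; within a second of reaching 1.6 all that fit are out
- lever_grip_center (a point): middle of the black grip of the jar's lever: a revolving sleeve, 18 mm diameter, 66 mm long, parallel to the pivot axis and 90 mm from it, 137 mm to the +y side of the jar's centre. Lever rigid with the jar, its 12 mm rod at the sleeve's inner end. At rest the grip is 69 mm above and 58 mm behind the pivot; it swings over the top to 48 mm above and 76 mm in front at the stop
- cap_body (a joint): turn of the blue cap, rad, anticlockwise as one faces it: -1.35 fine holes over the jar's mouth, 0 closed, 1.35 middle opening (window 32 mm wide: passes white capsules only), 2.7 large opening (45 mm wide: passes all). Stops at -1.5 and 2.85, no clicks, friction 0.1 N m. The mouth is on the cap's low front side. Within 0.15 of a value is well aligned, within 0.1 of 0 quite shut
- cap_bar (a point): grip bar in the middle of the cap: white, 34 mm long, 14 thick, standing 40 mm high over the cap's face on a hub 34 mm in diameter and 4 high. The point is on the cap's axis, 27 mm above the face, 13 mm below the bar's top; x axis along the bar's length, z out along the cap's axis (leans 28 deg at rest). At joint 0.675 the bar is parallel to the pivot axis
- drawer_in (a point): centre of the inner floor of the loose grey parts drawer, 4 mm above its underside; x axis from its front to its rear, y across, z up. Outside 170 mm long (x), 116 wide; side and rear walls 48 mm high, 4 thick; about 160 g
- drawer_front (a point): where to grasp the drawer: centre of its front panel, an upright wall 10 mm thick (x) and 116 wide, its top 60 mm above the drawer's underside. The point is 34 mm above the underside, 83 mm in front of the inner floor's centre. Axes as drawer_in
- small0: small white drying capsule, a hard ball 26 mm in diameter with a grey seam, 12 g; origin at its centre. One of three that start in the jar on top of the orange ones
- small1: small white drying capsule, a hard ball 26 mm in diameter with a grey seam, 12 g; origin at its centre. One of three that start in the jar on top of the orange ones
- small2: small white drying capsule, a hard ball 26 mm in diameter with a grey seam, 12 g; origin at its centre. One of three that start in the jar on top of the orange ones
- big0: large orange drying capsule, a hard ball 40 mm in diameter, 30 g; origin at its centre. One of two at the bottom of the jar, to stay in it
- big1: large orange drying capsule, a hard ball 40 mm in diameter, 30 g; origin at its centre. One of two at the bottom of the jar, to stay in it
- wipes_tub: bystander: loose white tub of wipes with a blue label, 84 mm in diameter, 160 mm high, 400 g; origin at the centre of its underside
- charger_case: bystander: sand-coloured hearing-aid charger case, 70 x 85 x 32 mm; origin at the centre of its underside
- otoscope: bystander: otoscope with black handle, lying down, 135 mm long and 28 mm thick; origin on the counter under the front end of the handle
Mind the look-alikes: they are no part of the job. Of the things that look like the part that bears drawer_in, the smallest one is meant.

How it is judged:
By the outcome, as a careful person would: the job done as asked, in the order asked, and still so for the second after the job is handed in, with the robot touching nothing.
It also fails if it takes over 72 s, if anything falls off the work surface, if the arm or the gripper's body presses on something with over 40 N, if the wrist force passes 120 N, or if a joint passes its speed limit or range.

ROBOT

A 7-joint arm with a two-finger parallel gripper is mounted at the origin on the work surface. World frame = base frame: x ahead of the robot, y to its left, z up, the work surface at z = 0. Lengths are in mm, angles in rad, forces in N, time in s.
With the tool pointing down it reaches from about 400 to 900 mm from the base axis. Payload 5.5 kg.
Tool frame: the origin (TCP) lies midway between the tips of the shut fingers; the grasp point (between the pads) lies arm.tcp_to_grasp behind it (arm.tcp_to_grasp is the distance from the TCP to the grasp point, in mm); z points along the fingers, y is the line along which they close (so a half turn about z gives the same grasp; the last joint's range is limited). The gripper opens to 85 mm and grips with 20 to 120 N. Pads are 22 mm wide; open, the fingers measure 114 mm over their backs; the gripper's body (76 mm by 85 mm) begins 54 mm behind the grasp point. The pads swing forward as they close: fully open they stand 13 mm farther back than shut.
Start: joints at [-1.073, 0.501, -0.427, 1.55, 0.221, 1.138, -0.21], TCP at [151.183, 632.174, 231.31] pointing down, gripper open.
Joint ranges: [-2.88, 2.88], [-0.31, 2.03], [-1.54, 1.56], [0.2, 2.42], [-1.41, 4.55], [0.19, 2.02], [-2.57, 2.57]. Speed limits (rad/s): [2.57, 2.57, 3.14, 3.14, 3.14, 3.14, 3.14].

INTERFACE

Orientations are given as a rotation vector (axis times angle).
In Python, from plant import arm gives the robot as it stands.
- The arm moves only by the shell command python3 -m pendant 'ROWS' [FORCE]. ROWS is JSON, a list of rows, each a list of 7 numbers: the shift along the tool's x, y, z in mm, then the turn, a rotation vector about the tool's x, y, z in degrees, then the closure, from 0 (fully open) to 1 (shut). A call has 1 to 10 rows; each row shifts and turns the commanded pose from where the row before left it, along the tool's axes as they then stand; what a row does not reach is not made up. A row lasts 1/10 s, in which the tool goes at most 50 mm and 8.59 degrees, less where a joint would pass 70% of its speed; a pose out of reach is approached as far as the arm can. A call with a gripper value outside its range is refused whole. The fingers move at their own pace and stop on an object; FORCE is the grip in N (left out, the last holds). Time passes only in rows, so rows that do not move let the fingers close. It gives the time, the measured TCP pose, the force, the opening and the grip force at its end, in the units of the state.
- arm.get_state(): the state, without advancing time (a new reading comes with each control period).
- arm.snapshot(name): name is "scene" or "side" or "wrist"; returns (picture, depth): 480x640x3 uint8, red, green, blue; 480x640 float32, mm along the optical axis (not along the pixel's ray), 0 where there is no reading.
- arm.camera_info(name): a dict with "fx", "fy", "cx", "cy" (pixels), "world_to_cam" (4x4, takes a point from world to camera coordinates). Camera axes: x right, y down, z forward; pixel columns grow to the right and rows downward; lengths in mm; the calibration is good to about 2 mm. A picture is of the moment at which its call begins: read the wrist's pose just before it. camera_info takes no time and is no camera call; for the wrist camera it gives the pose at the moment of the call.
- arm.job_done(): hands the job in; it is judged then, once.
The state is a dict: "time_s": time; "joint_positions": joint angles; "qvel": joint speeds; "effort": joint torques, N m; "tcp_pos": TCP position; "tcp_rot": TCP orientation; "wrist_force": force on the tool from outside, world axes, zero at the start; "ft_torque": the same for the moment, N m; "finger_gap": opening from 0.0 (shut) to 1.0 (fully open); "finger_force": force on a finger pad.
Only numpy, scipy, OpenCV 4.12 (cv2) and the standard library are available. Lean on these libraries where they do the work, as an engineer would, in place of code of your own. Each camera call takes 0.05 s, during which the arm holds its last target. There are 200 camera calls.

## Working session

There is one attempt and no reset: what is moved stays moved. The work goes in short steps, Python scripts to look and compute and a shell command to move; the robot and the scene stay as the last step left them, time stands still between calls to the robot, and variables do not carry over. Pictures are saved under pics/ and viewed, at most 10 in all, crops included, and the job is handed in when it is done.

```bash
mkdir -p pics; ls; python3 - <<'E'
from plant import arm
import cv2,numpy as np
print(arm.tcp_to_grasp, arm.get_state())
for n in ("scene","side"):
    p,d=arm.snapshot(n); cv2.imwrite(f"pics/{n}0.png",p[:,:,::-1]); np.save(f"pics/{n}0.npy",d)
    print(n,arm.camera_info(n))
E
```

```text
pics
18.700000000000003 {'time_s': 0.0, 'joint_positions': array([-1.07278468,  0.5018299 , -0.42678289,  1.55146233,  0.22083042,
        1.13830797, -0.21032688]), 'qvel': array([-0.00036479,  0.00090276,  0.00054986,  0.00063501, -0.00013146,
       -0.00145387,  0.00054762]), 'effort': array([-3.54231179e-04, -5.69526851e+01, -5.81669435e+00, -2.80943084e+01,
        1.06996400e-02,  1.17763810e-02,  5.04592805e-06]), 'tcp_pos': array([151.12454826, 631.46834166, 230.26475037]), 'tcp_rot': array([-3.67908430e-01, -3.11971728e+00,  3.02870981e-03]), 'wrist_force': array([ 0.43879505, -0.04855034, -0.15193255]), 'ft_torque': array([ 0.00889657,  0.02735441, -0.02761931]), 'finger_force': 0.0, 'finger_gap': 1.0033826433342214}
scene {'fx': 582.0392027544748, 'fy': 582.0392027544748, 'cx': 310.0638161259274, 'cy': 232.44120958675867, 'world_to_cam': array([[-1.82408304e-01,  9.83213136e-01, -4.37482537e-03,
         2.02204322e+02],
       [ 7.15524689e-01,  1.29691692e-01, -6.86443358e-01,
        -2.03513467e+02],
       [-6.74352748e-01, -1.28343264e-01, -7.27170116e-01,
         1.94185288e+03],
       [ 0.00000000e+00,  0.00000000e+00,  0.00000000e+00,
         1.00000000e+00]])}
side {'fx': 469.16870707234546, 'fy': 469.16870707234546, 'cx': 320.04715029470924, 'cy': 244.312667130001, 'world_to_cam': array([[-7.19071980e-01, -6.94916249e-01,  5.18602149e-03,
         2.37897119e+02],
       [-4.49671306e-01,  4.59586538e-01, -7.65882452e-01,
         4.09939624e+02],
       [ 5.29840735e-01, -5.53056616e-01, -6.42959699e-01,
         1.37041280e+03],
       [ 0.00000000e+00,  0.00000000e+00,  0.00000000e+00,
         1.00000000e+00]])}
```

View pics/scene0.png

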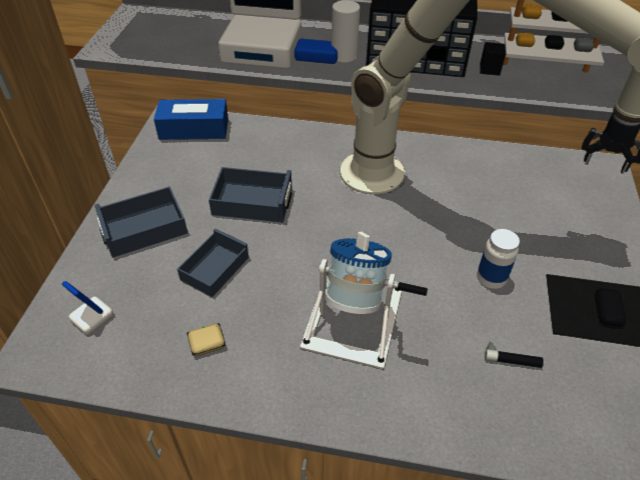

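View pics/side0.png

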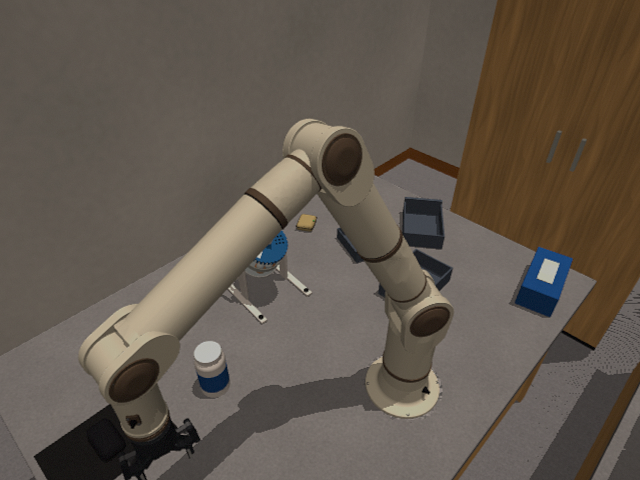

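The scene view shows the stand at about (355,300), its rear bar at (303,345)-(383,362), the lever grip at (410,289), and three dark drawers. The smallest drawer is at (213,263). The wipes tub is at (497,260).

```bash
cat > h.py <<'E'
from plant import arm
import cv2,numpy as np
from scipy.spatial.transform import Rotation as R
def unproj(n,d,ci=None):
    ci=ci or arm.camera_info(n); v,u=np.mgrid[:480,:640]
    P=np.stack([(u-ci['cx'])/ci['fx']*d,(v-ci['cy'])/ci['fy']*d,d],-1)
    T=np.linalg.inv(ci['world_to_cam']); return P@T[:3,:3].T+T[:3,3]
E
python3 - <<'E'
from h import *
p=cv2.imread('pics/scene0.png');d=np.load('pics/scene0.npy');W=unproj('scene',d);np.save('pics/W.npy',W)
a=cv2.resize(p[225:305,165:265],None,fx=4,fy=4,interpolation=2);b=cv2.resize(p[225:370,295:435],None,fx=4,fy=4,interpolation=2)
c=np.zeros((580,970,3),np.uint8);c[:320,:400]=a;c[:580,400:960]=b
cv2.imwrite('pics/c1.png',cv2.resize(c,(800,478)))
for u,v in [(213,263),(355,345),(410,289),(363,238),(210,340),(497,240),(515,357),(400,310)]: print(u,v,W[v,u].round())
E
```

```text
213 263 [ 486. -397.    8.]
355 345 [679.  36.   2.]
410 289 [669. 145. 245.]
363 238 [549.  25. 261.]
210 340 [ 747. -322.   29.]
497 240 [400. 362. 160.]
515 357 [657. 427.  24.]
400 310 [549. 140.   1.]
```

View pics/c1.png

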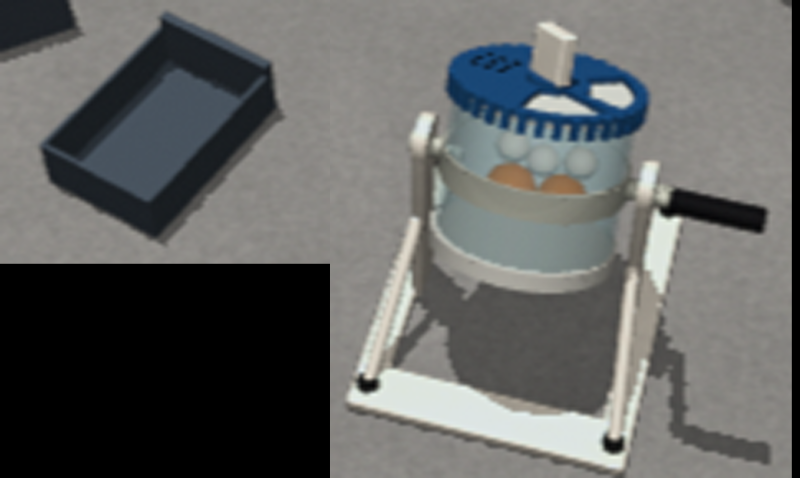

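The crop shows the drawer's tall front panel at upper right, facing the robot and +y. The jar is upright and closed, with white balls on top of the orange ones.

```bash
python3 - <<'E'
from h import *
p=cv2.imread('pics/scene0.png').astype(int);W=np.load('pics/W.npy')
def box(u0,v0,u1,v1):
    m=np.zeros((480,640),bool);m[v0:v1,u0:u1]=1;return m
z=W[...,2]
m=box(165,225,265,305)&(z>40)&(z<75)
P=W[m]; r=cv2.minAreaRect(P[:,:2].astype(np.float32)); print('drawer rim',len(P),r,cv2.boxPoints(r).round(1).tolist())
t=P[P[:,2]>54]; print('front top',len(t),t.mean(0),np.percentile(t[:,2],95)); 
q=t[:,:2]-t[:,:2].mean(0);print(np.linalg.svd(q)[2][0], (q@np.linalg.svd(q)[2][0]).min(),(q@np.linalg.svd(q)[2][0]).max())
m=box(295,320,400,370)&(z>6)&(z<18)&(p.min(2)>150)
P=W[m]; r=cv2.minAreaRect(P[:,:2].astype(np.float32)); print('bar',len(P),r,cv2.boxPoints(r).round(1).tolist())
m=box(395,275,432,302)&(z>200)&(p.max(2)<60)
P=W[m];c=P.mean(0);u=np.linalg.svd(P-c)[2][0];s=(P-c)@u;print('grip',len(P),c,u,np.percentile(s,[1,99]),)
m=box(325,230,395,272)&(z>190)&(p[...,0]-p[...,2]>40)
P=W[m];c=P.mean(0);n=np.linalg.svd(P-c)[2][2];print('cap',len(P),c,n)
m=box(340,225,385,262)&(z>238)
P=W[m];print('capbar',len(P),P.mean(0));
m=m&(z>P[:,2].max()-8);P=W[m];print(P.mean(0),len(P))
E
```

```text
drawer rim 656 ((473.9916687011719, -449.051513671875), (252.01788330078125, 176.40846252441406), 69.28644561767578) [[346.8999938964844, -535.7000122070312], [511.8999938964844, -598.0999755859375], [601.0999755859375, -362.3999938964844], [436.1000061035156, -300.0]]
front top 145 [ 426.51450276 -375.43450107   58.475161  ] 63.2569035587127
[0.13386541 0.99099952] -180.5287947477523 73.84547553250266
bar 1102 ((677.0177001953125, 11.669761657714844), (214.69497680664062, 100.1455307006836), 84.78192138671875) [[617.4000244140625, -90.69999694824219], [717.0999755859375, -99.80000305175781], [736.5999755859375, 114.0], [636.9000244140625, 123.0999984741211]]
grip 223 [665.75946911 149.95664356 243.75952497] [ 0.09589828  0.99538269 -0.00410169] [-31.22149815  30.51808092]
cap 984 [578.19473965  18.80466441 241.26331797] [-0.67178577  0.04779051  0.73920223]
capbar 625 [590.68674055  20.59757567 260.58172201]
[1491.99648188   76.80779727 1273.24152217] 5
```

```bash
cat >> h.py <<'E'
def plan(pos,Rt,frm=None,vmax=45,wmax=8):
    """equal rows: shift/turn per row from the current (or given) pose to the target pose"""
    s=arm.get_state(); p0,R0=(s['tcp_pos'],R.from_rotvec(s['tcp_rot'])) if frm is None else frm
    w=(R0.inv()*Rt).as_rotvec(); D=np.asarray(pos)-p0
    N=int(max(1,np.ceil(np.linalg.norm(D)/vmax),np.ceil(np.degrees(np.linalg.norm(w))/wmax)))
    A=sum((R0*R.from_rotvec(w*i/N)).as_matrix() for i in range(N))
    print('N',N,'row',np.linalg.solve(A,D).round(1),np.degrees(w/N).round(2),'| tool-frame total',R0.inv().apply(D).round(1),np.degrees(w).round(1))
    return np.asarray(pos),Rt
def tool(z,y):
    z=np.array(z,float);z/=np.linalg.norm(z);y=np.array(y,float);y-=z*(y@z);y/=np.linalg.norm(y)
    return R.from_matrix(np.stack([np.cross(y,z),y,z],1))
E
python3 - <<'E'
from h import *
W=np.load('pics/W.npy');z=W[...,2]
m=((z>42)&(z<75)).astype(np.uint8);m[:,:165]=0;m[:,265:]=0;m[:229]=0;m[305:]=0
n,l,s,c=cv2.connectedComponentsWithStats(m);print(s.tolist())
k=[i for i in range(1,n) if s[i][4]>60]
i=max(k,key=lambda i:s[i][4]);P=W[l==i]
r=cv2.minAreaRect(P[:,:2].astype(np.float32));print(r,cv2.boxPoints(r).round(1).tolist())
t=P[P[:,2]>53];print(len(t),t.mean(0));q=t-t.mean(0);print(np.linalg.svd(q[:,:2])[2][0])
E
```

```text
[[0, 0, 640, 480, 306659], [165, 229, 4, 1, 4], [177, 229, 71, 59, 537]]
((497.0983581542969, -387.5147705078125), (121.78282165527344, 175.95648193359375), 68.69976806640625) [[393.0, -412.29998779296875], [556.9000244140625, -476.20001220703125], [601.2000122070312, -362.70001220703125], [437.20001220703125, -298.79998779296875]]
145 [ 428.44556198 -362.19281568   58.10347073]
[0.26969055 0.96294704]
```

```bash
python3 - <<'E'
from h import *
d=lambda a:tool([0,0,-1],[np.cos(np.radians(a)),np.sin(np.radians(a)),0])
f=plan([330,520,400],d(56))
f=plan([520,250,430],d(25),f)
f=plan([540,-80,430],d(-5),f)
f=plan([422,-358,250],d(-21.3),f)
E
```

```text
N 7 row [-29.8  -5.1 -24.2] [-0.01  0.    2.94] | tool-frame total [-199.9  -67.2 -169.5] [-0.1  0.  20.6]
N 8 row [-41.4  -5.3  -3.8] [0.   0.   3.88] | tool-frame total [-308.5 -117.6  -30. ] [ 0.  0. 31.]
N 8 row [-41.3  -6.1  -0. ] [0.   0.   3.75] | tool-frame total [-307.5 -121.3    0. ] [ 0.  0. 30.]
N 8 row [-37.2  -7.1  22.5] [0.   0.   2.04] | tool-frame total [-287.2  -93.3  180. ] [ 0.   0.  16.3]
```

```bash
python3 -m pendant '[[-30,-5,-24,0,0,3,0],[-30,-5,-24,0,0,3,0],[-30,-5,-24,0,0,3,0],[-30,-5,-24,0,0,3,0],[-30,-5,-24,0,0,3,0],[-30,-5,-24,0,0,3,0],[-30,-5,-24,0,0,3,0],[0,0,0,0,0,0,0]]'
python3 -m pendant '[[-41,-5,-4,0,0,4,0],[-41,-5,-4,0,0,4,0],[-41,-5,-4,0,0,4,0],[-41,-5,-4,0,0,4,0],[-41,-5,-4,0,0,4,0],[-41,-5,-4,0,0,4,0],[-41,-5,-4,0,0,4,0],[-41,-5,-4,0,0,4,0],[0,0,0,0,0,0,0]]'
python3 -m pendant '[[-41,-6,0,0,0,3.7,0],[-41,-6,0,0,0,3.7,0],[-41,-6,0,0,0,3.7,0],[-41,-6,0,0,0,3.7,0],[-41,-6,0,0,0,3.7,0],[-41,-6,0,0,0,3.7,0],[-41,-6,0,0,0,3.7,0],[-41,-6,0,0,0,3.7,0],[0,0,0,0,0,0,0]]'
python3 - <<'E'
from h import *
print(arm.get_state()['joint_positions'].round(2))
ci=arm.camera_info('wrist');p,d=arm.snapshot('wrist');cv2.imwrite('pics/w1.png',p[:,:,::-1]);np.save('pics/w1W.npy',unproj('wrist',d,ci));print(np.linalg.inv(ci['world_to_cam'])[:3].round(2))
dd=lambda a:tool([0,0,-1],[np.cos(np.radians(a)),np.sin(np.radians(a)),0])
plan([422,-358,250],dd(-21.3))
E
```

```text
time_s: 0.9
tcp_pos: [337.0, 517.8, 403.0]
tcp_rot: [0.943, 2.991, 0.007]
wrist_force: [1.1, -1.0, 1.6]
finger_gap: 1.0
finger_force: 0.0
time_s: 1.8
tcp_pos: [519.1, 244.6, 431.1]
tcp_rot: [1.735, 2.615, -0.004]
wrist_force: [0.3, -0.3, -0.3]
finger_gap: 1.0
finger_force: 0.0
time_s: 2.7
tcp_pos: [527.6, -82.5, 430.8]
tcp_rot: [2.346, 2.088, -0.005]
wrist_force: [-0.6, 0.0, 0.2]
finger_gap: 0.998
finger_force: 0.0
[-0.08  0.13  0.21  1.57 -0.02  1.45  0.01]
[[ 9.9000e-01 -1.1000e-01 -4.0000e-02  5.3677e+02]
 [-1.2000e-01 -9.5000e-01 -3.0000e-01 -4.1600e+00]
 [-0.0000e+00  3.1000e-01 -9.5000e-01  5.7311e+02]]
N 8 row [-37.1  -5.2  22.6] [-0.01  0.01  1.87] | tool-frame total [-289.3  -74.7  181. ] [-0.   0.1 15. ]
```

View pics/w1.png

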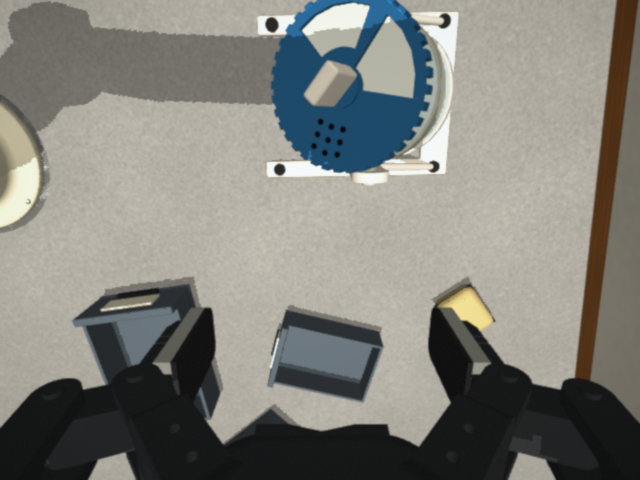

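The wrist view shows the cap and bar at (330,85), the stand's feet, and the drawer at (325,355) with its front panel on the left at (275,350).

```bash
python3 - <<'E'
from h import *
p=cv2.imread('pics/w1.png').astype(int);W=np.load('pics/w1W.npy');z=W[...,2]
m=((z>38)&(z<75)).astype(np.uint8);m[:,:255]=0;m[:,400:]=0;m[:300]=0;m[404:]=0
n,l,s,c=cv2.connectedComponentsWithStats(m);i=1+np.argmax(s[1:,4]);P=W[l==i];print(s.tolist())
r=cv2.minAreaRect(P[:,:2].astype(np.float32));print(r,cv2.boxPoints(r).round(1).tolist())
t=P[P[:,2]>54];print('front',len(t),t.mean(0),np.linalg.svd(t[:,:2]-t[:,:2].mean(0))[2][0])
# cap face
mb=(z>170)&(z<290)&(p[...,0]-p[...,2]>40);P=W[mb];P=P[P[:,2]>195]
# ransac plane
rng=np.random.default_rng(0);best=0
for _ in range(300):
    a,b,cc=P[rng.integers(len(P),size=3)];nn=np.cross(b-a,cc-a);nn/=np.linalg.norm(nn)+1e-9
    k=abs((P-a)@nn)<2
    if k.sum()>best: best=k.sum();K=k
Q=P[K];c=Q.mean(0);nn=np.linalg.svd(Q-c,full_matrices=False)[2][2];nn*=np.sign(nn[2]);print('cap',best,len(P),c,nn,'lean',np.degrees(np.arccos(nn[2])))
# bar
m=np.zeros_like(mb);m[50:120,295:370]=1
h=(W-c)@nn; B=W[m&(h>34)&(h<48)];print('bar top',len(B),B.mean(0),h[m&(h>34)&(h<48)].mean())
B=B-B.mean(0);print('dir',np.linalg.svd(B)[2][0]);
q=B[:,:2]
# floor feet: white near z 12
m=(z>7)&(z<17)&(p.min(2)>170);m[200:]=0;P=W[m];r=cv2.minAreaRect(P[:,:2].astype(np.float32));print('base',r,cv2.boxPoints(r).round(1).tolist())
E
```

```text
[[0, 0, 640, 480, 305479], [267, 322, 117, 81, 1721]]
((494.41259765625, -390.8323059082031), (118.43762969970703, 172.76829528808594), 68.7694091796875) [[392.3999938964844, -414.79998779296875], [553.5, -477.29998779296875], [596.4000244140625, -366.8999938964844], [435.29998779296875, -304.3999938964844]]
front 382 [ 422.15761689 -358.74480712   59.15447666] [-0.3622324  -0.93208781]
cap 13801 14563 [557.01157984  13.43943756 232.53170364] [-0.46673809  0.04559948  0.88321925] lean 27.966828039898274
bar top 837 [539.92979361  22.88417742 267.28318827] 39.096575647295076
dir [-0.67158192 -0.67568545 -0.30401792]
base ((387.44049072265625, 29.2525634765625), (225.68678283691406, 681.8330078125), 86.94641876220703) [[41.0, -65.30000305175781], [721.9000244140625, -101.5999984741211], [733.9000244140625, 123.80000305175781], [53.0, 160.10000610351562]]
```

```bash
python3 -m pendant '[[-37,-5,22,0,0,1.9,0],[-37,-5,22,0,0,1.9,0],[-37,-5,22,0,0,1.9,0],[-37,-5,22,0,0,1.9,0],[-37,-5,22,0,0,1.9,0],[-37,-5,22,0,0,1.9,0],[-37,-5,22,0,0,1.9,0],[-30,-5,22,0,0,1.8,0],[0,0,0,0,0,0,0],[0,0,0,0,0,0,0]]'
```

```text
time_s: 3.75
tcp_pos: [428.1, -346.9, 254.1]
tcp_rot: [-2.588, -1.776, 0.0]
wrist_force: [0.3, 0.0, 1.0]
finger_gap: 1.001
finger_force: 0.0
```

```bash
python3 - <<'E'
from h import *
plan([422.2,-358.7,19],tool([0,0,-1],[.932,-.3622,0]))
E
```

```text
N 6 row [-2.2 -0.2 39.2] [-0.02 -0.01  0.03] | tool-frame total [-13.4  -0.8 235.1] [-0.1 -0.1  0.2]
```

```bash
python3 -m pendant '[[-6,0,40,0,0,0.2,0],[-7,-1,40,0,0,0,0],[0,0,40,0,0,0,0],[0,0,40,0,0,0,0],[0,0,40,0,0,0,0.3],[0,0,24,0,0,0,0.3],[0,0,11,0,0,0,0.3],[0,0,0,0,0,0,0.3],[0,0,0,0,0,0,1],[0,0,0,0,0,0,1]]' 50
python3 -m pendant '[[0,0,0,0,0,0,1],[0,0,0,0,0,0,1],[0,0,0,0,0,0,1],[0,0,0,0,0,0,1]]'
python3 - <<'E'
from h import *
ex=np.array([.9955,-.0945,0]);ey=np.array([.0945,.9955,0]);O=np.array([591.5,18.5,0])
T=O-175*ex
print(T)
s=arm.get_state();f=plan(s['tcp_pos']+[0,0,80],R.from_rotvec(s['tcp_rot']))
f=plan(T+[0,0,100],tool([0,0,-1],ex),f)
E
```

```text
time_s: 4.75
tcp_pos: [423.7, -360.9, 22.1]
tcp_rot: [2.591, 1.771, 0.002]
wrist_force: [0.4, -0.2, -0.7]
finger_gap: 0.373
finger_force: 0.0
time_s: 5.15
tcp_pos: [423.0, -360.8, 21.7]
tcp_rot: [2.593, 1.77, 0.002]
wrist_force: [-0.1, 1.2, 5.9]
finger_gap: 0.111
finger_force: 50.1
[417.2875  35.0375   0.    ]
N 2 row [ -0.    0.1 -40. ] [0. 0. 0.] | tool-frame total [ -0.    0.2 -80. ] [0. 0. 0.]
N 9 row [ 42.6 -11.5   0.2] [ 0.01  0.   -1.77] | tool-frame total [ 366.6 -149.5    1.3] [  0.1   0.  -15.9]
```

```bash
python3 -m pendant '[[0,0,-15,0,0,0,1],[0,0,-25,0,0,0,1],[0,0,-25,0,0,0,1],[0,0,-15,0,0,0,1],[0,0,0,0,0,0,1]]'
python3 - <<'E'
from h import *
ex=np.array([.9955,-.0945,0]);ey=np.array([.0945,.9955,0]);O=np.array([591.5,18.5,0])
f=plan(O-213*ex-150*ey+[0,0,95],tool([0,0,-1],ex))
f=plan(O-213*ex+[0,0,95],tool([0,0,-1],ex),f)
E
```

```text
time_s: 5.65
tcp_pos: [423.4, -361.4, 103.0]
tcp_rot: [2.591, 1.769, 0.003]
wrist_force: [0.3, 0.1, -1.2]
finger_gap: 0.115
finger_force: 48.9
N 6 row [ 38.1 -20.1   1.3] [ 0.04  0.02 -2.66] | tool-frame total [ 212.3 -145.5    7.1] [  0.3   0.1 -15.9]
N 4 row [37.5  0.  -0. ] [0. 0. 0.] | tool-frame total [150.   0.   0.] [0. 0. 0.]
```

```bash
python3 -m pendant '[[38,-20,1,0,0,-2.6,1],[38,-20,1,0,0,-2.6,1],[38,-20,1,0,0,-2.6,1],[38,-20,1,0,0,-2.7,1],[38,-20,1,0,0,-2.7,1],[38,-20,1,0,0,-2.7,1],[0,0,0,0,0,0,1],[0,0,0,0,0,0,1]]'
python3 - <<'E'
from h import *
ex=np.array([.9955,-.0945,0]);ey=np.array([.0945,.9955,0]);O=np.array([591.5,18.5,0])
s=arm.get_state();q=s['tcp_pos']-O;print(q@ex,q@ey,s['joint_positions'].round(2))
f=plan(O-213*ex+[0,0,95],tool([0,0,-1],ex))
E
```

```text
time_s: 6.45
tcp_pos: [363.8, -108.9, 93.9]
tcp_rot: [-2.321, -2.115, 0.001]
wrist_force: [-0.1, 0.5, -0.4]
finger_gap: 0.109
finger_force: 49.1
-214.62766193488147 -148.39110144071364 [-0.04  0.23  0.28  2.32 -0.11  0.61  0.24]
N 4 row [37.1  0.5 -0.3] [-0.01 -0.    0.03] | tool-frame total [148.4   1.9  -1.1] [-0.1 -0.   0.1]
```

```bash
python3 -m pendant '[[30,0,0,0,0,0,1],[37,0,0,0,0,0,1],[37,0,0,0,0,0,1],[30,0,0,0,0,0,1],[14,0,0,0,0,0,1],[0,0,0,0,0,0,1]]'
python3 - <<'E'
from h import *
ex=np.array([.9955,-.0945,0]);ey=np.array([.0945,.9955,0]);O=np.array([591.5,18.5,0])
s=arm.get_state();q=s['tcp_pos']-O;print(q@ex,q@ey,s['joint_positions'].round(2))
f=plan(O-175*ex+[0,0,45],tool([0,0,-1],ex))
E
```

```text
time_s: 7.05
tcp_pos: [378.5, 38.1, 93.7]
tcp_rot: [-2.322, -2.114, 0.002]
wrist_force: [-0.9, 0.0, -2.5]
finger_gap: 0.105
finger_force: 69.0
-213.9402288925613 -0.618999165204674 [-0.34  0.22  0.19  2.32 -0.07  0.61 -0.19]
N 2 row [ 0.3 19.5 24.4] [-0.05  0.01  0.03] | tool-frame total [ 0.6 39.  48.7] [-0.1  0.   0.1]
```

```bash
python3 -m pendant '[[0,12,15,0,0,0,1],[0,15,18,0,0,0,1],[0,12,18,0,0,0,1],[0,0,14,0,0,0,1],[0,0,6,0,0,0,1],[0,0,0,0,0,0,1]]'
python3 -m pendant '[[0,0,0,0,0,0,0.4],[0,0,0,0,0,0,0.4],[0,0,0,0,0,0,0.4]]'
python3 - <<'E'
from h import *
ex=np.array([.9955,-.0945,0]);ey=np.array([.0945,.9955,0]);O=np.array([591.5,18.5,0])
s=arm.get_state();q=s['tcp_pos']-O;print(q@ex,q@ey,q)
E
```

```text
time_s: 7.65
tcp_pos: [417.7, 31.9, 22.9]
tcp_rot: [2.327, 2.11, -0.001]
wrist_force: [0.8, -0.1, -1.7]
finger_gap: 0.108
finger_force: 69.2
time_s: 7.95
tcp_pos: [417.8, 33.6, 23.8]
tcp_rot: [2.324, 2.113, 0.002]
wrist_force: [-0.2, 0.1, 0.2]
finger_gap: 0.597
finger_force: 0.0
-174.3512257361493 -1.383972343146475 [-173.70602906   15.09919377   23.75643549]
```

```bash
cat >> h.py <<'E'
ex=np.array([.9955,-.0945,0]);ey=np.array([.0945,.9955,0]);ez=np.array([0,0,1.]);O=np.array([591.5,18.5,0])
s28,c28=np.sin(np.radians(28)),np.cos(np.radians(28)); n=-s28*ex+c28*ez; face=O+170*ez+70*n
def capR(j):
    b=R.from_rotvec(n*(j-.675)).apply(ey); return tool(-n,-np.cross(n,b))
E
python3 -m pendant '[[0,0,-20,0,0,0,0.4],[0,0,-40,0,0,0,0],[0,-20,-40,0,0,0,0],[0,0,0,0,0,0,0]]'
python3 - <<'E'
from h import *
print(capR(0).as_matrix()[:,1],arm.get_state()['joint_positions'].round(2))
f=plan([385,33,340],tool([0,0,-1],ex))
f=plan(face+90*n,capR(0),f)
f=plan(face+12*n,capR(0),f)
E
```

```text
time_s: 8.35
tcp_pos: [398.9, 36.3, 127.7]
tcp_rot: [2.322, 2.112, 0.011]
wrist_force: [1.4, -0.4, 0.5]
finger_gap: 1.004
finger_force: 0.0
[ 0.62719013 -0.68724103  0.36651372] [-0.35  0.18  0.21  2.26 -0.06  0.7  -0.19]
N 5 row [ -0.8  -2.5 -42.5] [ 0.08 -0.04 -0.  ] | tool-frame total [  -3.9  -12.  -212.4] [ 0.4 -0.2 -0. ]
N 6 row [ 6.4 20.1  9.2] [-4.49  1.57  6.31] | tool-frame total [  5.1 131.8  28.7] [-26.9   9.4  37.9]
N 2 row [ 0.  0. 39.] [0. 0. 0.] | tool-frame total [ 0.  0. 78.] [0. 0. 0.]
```

```bash
python3 -m pendant '[[-1,-2,-42,0,0,0,0],[-1,-2,-42,0,0,0,0],[-1,-2,-42,0,0,0,0],[-1,-2,-42,0,0,0,0],[-1,-2,-42,0,0,0,0],[0,0,0,0,0,0,0]]'
python3 -m pendant '[[6,20,9,-4.5,1.6,6.3,0],[6,20,9,-4.5,1.6,6.3,0],[6,20,9,-4.5,1.6,6.3,0],[6,20,9,-4.5,1.6,6.3,0],[6,20,9,-4.5,1.6,6.3,0],[6,20,9,-4.5,1.6,6.3,0],[0,0,0,0,0,0,0],[0,0,0,0,0,0,0]]'
python3 - <<'E'
from h import *
print(arm.get_state()['joint_positions'].round(2))
ci=arm.camera_info('wrist');p,d=arm.snapshot('wrist');cv2.imwrite('pics/w2.png',p[:,:,::-1])
W=unproj('wrist',d,ci);h=(W-face)@n;r=np.linalg.norm((W-face)-h[...,None]*n,axis=-1)
m=(h>33)&(h<46)&(r<40)&(p.min(2)>110);B=W[m];print(len(B),B.mean(0)-(face+40*n), h[m].mean())
q=B-B.mean(0);v=np.linalg.svd(q,full_matrices=False)[2][0];print('bar j',.675+np.arctan2(v@np.cross(n,ey),v@ey))
f=plan(face+12*n,capR(0))
E
```

```text
time_s: 8.95
tcp_pos: [390.0, 32.1, 338.7]
tcp_rot: [2.321, 2.11, 0.015]
wrist_force: [0.3, -0.4, -0.4]
finger_gap: 1.001
finger_force: 0.0
time_s: 9.75
tcp_pos: [515.8, 21.9, 304.5]
tcp_rot: [2.617, 1.115, 0.623]
wrist_force: [0.8, 0.9, -0.7]
finger_gap: 1.001
finger_force: 0.0
[-0.28 -0.13  0.09  2.2   0.25  0.61 -1.12]
1394 [-17.23505822   2.79892088 -11.01511604] 38.45292626242501
bar j 3.0611027736181216
N 2 row [ 2.3  0.1 36.3] [-0.05 -0.04  0.1 ] | tool-frame total [ 4.7  0.3 72.7] [-0.1 -0.1  0.2]
```

View pics/w2.png

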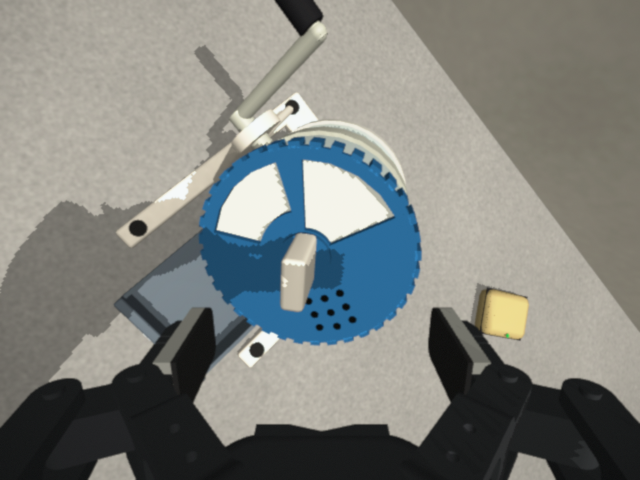

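The bar is at about (298,272), between the fingers but left of their middle (321). The drawer sits between the feet. I'll check the lateral offset numerically.

```bash
python3 - <<'E'
from h import *
s=arm.get_state();Rt=R.from_rotvec(s['tcp_rot']);ci=arm.camera_info('wrist');p,d=arm.snapshot('wrist');W=unproj('wrist',d,ci)
print(ci['cx'],ci['fx'],Rt.inv().apply(np.linalg.inv(ci['world_to_cam'])[:3,3]-s['tcp_pos']).round(1))
for u,v in [(298,240),(298,255),(296,285),(290,305),(265,230),(350,200),(230,200),(375,290),(340,320)]:
    h=(W[v,u]-face)@n;print(u,v,d[v,u].round(),'h',h.round(1),'tool',Rt.inv().apply(W[v,u]-s['tcp_pos']).round(1))
a=(Rt.inv().apply(face+40*n-s['tcp_pos']));print('expected top',a.round(1))
h=(W-face)@n;m=(h>20)&(h<46);m[:215]=0;m[325:]=0;m[:,:270]=0;m[:,330:]=0
vu=np.argwhere(m);print(len(vu),vu.min(0),vu.max(0));B=Rt.inv().apply(W[m&(h>36)]-s['tcp_pos']);print(B.mean(0),B.min(0),B.max(0))
E
```

```text
321.4203211999393 370.0607970753807 [  78.3   -0.4 -142.6]
298 240 223.0 h 14.5 tool [ 10.  -14.7  70.2]
298 255 207.0 h 33.0 tool [  7.1 -13.7  51.7]
296 285 204.0 h 40.5 tool [ -7.7 -14.6  44.2]
290 305 211.0 h 38.0 tool [-21.3 -18.5  46.7]
265 230 240.0 h -2.7 tool [ 11.3 -37.1  87.5]
350 200 228.0 h 2.9 tool [32.1 17.  81.8]
230 200 241.0 h -10.1 tool [ 29.5 -60.2  94.9]
375 290 244.0 h 4.8 tool [-27.7  34.7  79.8]
340 320 259.0 h -2.1 tool [-54.   12.3  86.6]
expected top [ 4.7  0.2 44.7]
1786 [244 280] [312 311]
[ -7.52598502 -16.78243898  45.82800071] [-26.78089192 -24.38677972  42.25542827] [ 7.39289678 -9.12611021 48.65397155]
```

```bash
cat > meas.py <<'E'
from h import *
def fit(W,p,zlo=150):
    P=W[(W[...,2]>zlo)&(W[...,2]<300)&(p[...,2].astype(int)-p[...,0]>40)]
    rng=np.random.default_rng(0);best=0
    for _ in range(400):
        a,b,cc=P[rng.integers(len(P),size=3)];nn=np.cross(b-a,cc-a);nn/=np.linalg.norm(nn)+1e-9
        k=abs((P-a)@nn)<2
        if k.sum()>best: best=k.sum();K=k
    Q=P[K];c=Q.mean(0);nn=np.linalg.svd(Q-c,full_matrices=False)[2][2];nn*=np.sign(nn[2]);return best,c,nn
E
python3 - <<'E'
from meas import *
ci=arm.camera_info('wrist');p,d=arm.snapshot('wrist');W=unproj('wrist',d,ci)
print('wrist',fit(W,p),'n',n,'face',face)
for u,v in [(100,50),(500,150),(600,250),(20,420),(500,400),(400,50),(260,350)]: print(W[v,u].round())
p,d=arm.snapshot('scene');W=unproj('scene',d);m=p.copy();print('scene',fit(W,p,190))
cv2.imwrite('pics/s2.png',cv2.resize(p[200:370,270:450,::-1],None,fx=3.3,fy=3.3,interpolation=2))
E
```

```text
wrist (np.int64(22633), array([546.73975008,  18.6407037 , 225.87779513]), array([-0.62787342,  0.06123138,  0.77590315])) n [-0.46735894  0.04436506  0.88294759] face [558.78487415  21.60555439 231.8063315 ]
[600. 283.   1.]
[ 944. -173.    0.]
[ 1488. -1026.  -461.]
[446.  82. 350.]
[520.   4. 385.]
[908.  54.   0.]
[469. -69.  15.]
scene (np.int64(679), array([575.02047462,  22.17690131, 242.08864344]), array([-0.56497327,  0.06723187,  0.82236554]))
```

View pics/s2.png

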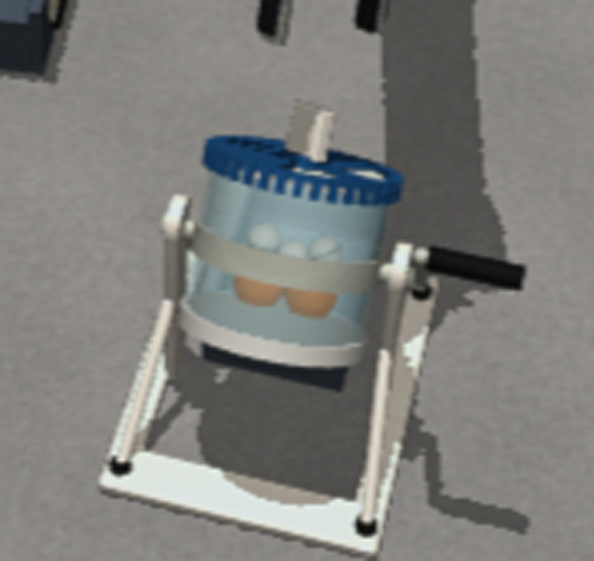

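The scene view shows the jar tipped about 11° forward, because the drawer's rear wall nudged its bottom. The drawer itself is in place. I'll grip the bar at its present tilt, swing the jar back to its stop, then turn the cap.

```bash
cat >> h.py <<'E'
piv=O+170*ez
def pose(t,j,k):
    "TCP k mm from pivot along axis, jar tilt t, cap joint j"
    a=R.from_rotvec(-ey*t); return piv+k*a.apply(n), a*capR(j)
E
python3 - <<'E'
from h import *
f=plan(*pose(.194,0,150)); f=plan(*pose(.194,0,83),f)
for t in (.145,.097,.048,0): f=plan(*pose(t,0,83),f)
E
```

```text
N 2 row [ -7.1 -11.7   3.3] [-4.35  3.38  0.04] | tool-frame total [-14.  -23.1   7.8] [-8.7  6.8  0.1]
N 2 row [-0.  -0.  33.5] [0. 0. 0.] | tool-frame total [-0. -0. 67.] [0. 0. 0.]
N 1 row [2.5 3.2 0.1] [ 2.19 -1.75  0.  ] | tool-frame total [2.5 3.2 0.1] [ 2.2 -1.8  0. ]
N 1 row [2.5 3.1 0.1] [ 2.15 -1.72  0.  ] | tool-frame total [2.5 3.1 0.1] [ 2.1 -1.7  0. ]
N 1 row [2.5 3.2 0.1] [ 2.19 -1.75 -0.  ] | tool-frame total [2.5 3.2 0.1] [ 2.2 -1.8 -0. ]
N 1 row [2.5 3.1 0.1] [ 2.15 -1.72  0.  ] | tool-frame total [2.5 3.1 0.1] [ 2.1 -1.7  0. ]
```

```bash
python3 -m pendant '[[-7,-11.7,3,-4.3,3.4,0,0],[-7,-11.5,3,-4.3,3.4,0,0],[0,0,0,0,0,0,0],[0,0,0,0,0,0,0]]'
python3 - <<'E'
from meas import *
s=arm.get_state();Rt=R.from_rotvec(s['tcp_rot']);ci=arm.camera_info('wrist');p,d=arm.snapshot('wrist');W=unproj('wrist',d,ci)
b,c,nn=fit(W,p);print(b,np.degrees(np.arccos(nn[2])))
h=(W-c)@nn;ax=piv+70*nn;r=np.linalg.norm(np.cross(W-ax,nn),axis=-1);m=(h>36)&(h<44)&(r<30)
B=Rt.inv().apply(W[m]-s['tcp_pos']);print(len(B),B.mean(0),B.min(0),B.max(0))
plan(*pose(.194,0,83))
E
```

```text
time_s: 10.35
tcp_pos: [498.8, 25.8, 288.4]
tcp_rot: [2.489, 1.053, 0.826]
wrist_force: [-0.1, -0.6, 1.5]
finger_gap: 0.999
finger_force: 0.0
25858 39.1216471260374
1482 [-0.23652563 -3.75853804 39.54970245] [-18.42279099 -11.9004505   37.29493029] [15.47802104  3.97748909 43.03728767]
N 2 row [-0.7 -1.8 33.8] [-0.21  0.24 -0.02] | tool-frame total [-1.2 -3.5 67.6] [-0.4  0.5 -0. ]
```

```bash
python3 -m pendant '[[0,-2,25,-0.4,0.4,0,0],[0,-1.5,25,0,0,0,0],[0,0,17,0,0,0,0.2],[0,0,0,0,0,0,1],[0,0,0,0,0,0,1],[0,0,0,0,0,0,1],[0,0,0,0,0,0,1],[0,0,0,0,0,0,1]]' 60
python3 - <<'E'
from h import *
f=plan(*pose(.194,0,83))
E
```

```text
time_s: 11.2
tcp_pos: [539.2, 24.8, 235.6]
tcp_rot: [2.48, 1.05, 0.842]
wrist_force: [-3.5, 0.9, 4.8]
finger_gap: 0.154
finger_force: 60.2
N 1 row [-1.4  0.5  1.1] [ 0.02  0.01 -0.01] | tool-frame total [-1.4  0.5  1.1] [ 0.  0. -0.]
```

Gripped. Now swing the jar back 0.194 rad.

```bash
python3 -m pendant '[[2.5,3.2,0.1,2.2,-1.75,0,1],[2.5,3.1,0.1,2.2,-1.75,0,1],[2.5,3.2,0.1,2.2,-1.75,0,1],[2.5,3.1,0.1,2.1,-1.7,0,1],[0.6,0.8,0,0.5,-0.4,0,1],[0,0,0,0,0,0,1],[0,0,0,0,0,0,1]]'
python3 - <<'E'
from meas import *
f=plan(*pose(0,0,83))
f=plan(*pose(0,1.35,83))
s=arm.get_state();print(s['joint_positions'].round(2),s['ft_torque'])
z=R.from_rotvec(s['tcp_rot']).as_matrix()[:,2];print('lean',np.degrees(np.arccos(-z[2])))
p,d=arm.snapshot('scene');print('scene',fit(unproj('scene',d),p,190))
E
```

```text
time_s: 11.9
tcp_pos: [552.1, 23.4, 243.8]
tcp_rot: [2.608, 1.102, 0.637]
wrist_force: [-4.1, 5.4, 4.6]
finger_gap: 0.154
finger_force: 60.6
N 1 row [-0.7  1.   0.8] [ 0.74 -0.33 -0.03] | tool-frame total [-0.7  1.   0.8] [ 0.7 -0.3 -0. ]
N 10 row [-0.1  0.1  0.1] [ 0.08  0.02 -7.74] | tool-frame total [-0.7  1.   0.8] [  0.8   0.2 -77.4]
[-0.01  0.03 -0.17  2.21  0.34  0.43 -1.22] [1.13351476 1.06063615 0.55052088]
lean 28.78126998361146
scene (np.int64(950), array([578.43882908,  18.00961892, 240.24758044]), array([-0.42390029,  0.05174256,  0.90422965]))
```

```bash
python3 -m pendant '[[0.7,1.2,0.3,0.9,-0.6,0,1],[0,0,0,0,0,0,1],[0,0,0,0,0,0,1]]'
python3 - <<'E'
from h import *
s=arm.get_state();z=R.from_rotvec(s['tcp_rot']).as_matrix()[:,2];print('lean',np.degrees(np.arccos(-z[2])),s['ft_torque'])
f=plan(*pose(0,1.35,83))
E
```

```text
time_s: 12.25
tcp_pos: [552.7, 23.4, 244.0]
tcp_rot: [2.622, 1.109, 0.615]
wrist_force: [-8.7, 6.0, 7.9]
finger_gap: 0.157
finger_force: 61.3
lean 27.65218820260383 [1.16088314 1.11328016 0.58181299]
N 10 row [-0.1 -0.   0.1] [-0.04  0.01 -7.74] | tool-frame total [-1.   0.6  0.7] [ -0.4   0.1 -77.4]
```

```bash
python3 -m pendant '[[0,0,0,0,0,-4,1],[0,0,0,0,0,-8,1],[0,0,0,0,0,-8,1],[0,0,0,0,0,-8,1],[0,0,0,0,0,-8,1],[0,0,0,0,0,-8,1],[0,0,0,0,0,-8,1],[0,0,0,0,0,-8,1],[0,0,0,0,0,-8,1],[0,0,0,0,0,-6,1]]'
python3 -m pendant '[[0,0,0,0,0,-3.4,1],[0,0,0,0,0,0,1],[0,0,0,0,0,0,1],[0,0,0,0,0,0,1]]'
python3 - <<'E'
from h import *
print(arm.get_state()['joint_positions'].round(2))
f=plan(*pose(0,1.35,83))
E
```

```text
time_s: 13.25
tcp_pos: [549.3, 23.7, 242.0]
tcp_rot: [1.343, 2.335, 0.267]
wrist_force: [-23.3, 8.3, 14.4]
finger_gap: 0.151
finger_force: 63.1
time_s: 13.65
tcp_pos: [549.1, 23.6, 241.9]
tcp_rot: [1.277, 2.368, 0.249]
wrist_force: [-23.5, 8.3, 14.8]
finger_gap: 0.156
finger_force: 63.2
[ 0.05  0.04 -0.23  2.2   0.31  0.46  0.16]
N 1 row [-3.2  2.4  0.5] [-0.69 -0.28  0.12] | tool-frame total [-3.2  2.4  0.5] [-0.7 -0.3  0.1]
```

```bash
python3 -m pendant '[[0,0,0,0,0,0,0.5],[0,0,0,0,0,0,0],[0,0,0,0,0,0,0],[0,0,-20,0,0,0,0],[0,0,-40,0,0,0,0],[0,0,-40,0,0,0,0],[0,0,0,0,0,0,0],[0,0,0,0,0,0,0]]'
python3 - <<'E'
from meas import *
s=arm.get_state();Rt=R.from_rotvec(s['tcp_rot']);ci=arm.camera_info('wrist');p,d=arm.snapshot('wrist');W=unproj('wrist',d,ci)
cv2.imwrite('pics/w3.png',p[:,:,::-1])
b,c,nn=fit(W,p);print(b,np.degrees(np.arccos(nn[2])))
h=(W-c)@nn;ax=piv+70*nn;r=np.linalg.norm(np.cross(W-ax,nn),axis=-1);m=(h>36)&(h<44)&(r<30)
B=W[m];v=np.linalg.svd(B-B.mean(0),full_matrices=False)[2][0];v*=np.sign(v@ey);print('j',.675+np.arctan2(v@np.cross(n,ey),v@ey),Rt.inv().apply(B.mean(0)-s['tcp_pos']))
g=p.max(2)<60
G=W[g&(W[...,2]>215)&(W[...,2]<265)&(((W-O)@ey)>100)];print('grip',len(G),[G.mean(0).round(1) if len(G) else 0])
rg=piv+58*ex+69*ez+137*ey;print('model grip',rg)
f=plan(rg+[0,0,110]+10*ey,tool([0,0,-1],ex))
E
```

```text
time_s: 14.45
tcp_pos: [507.7, 25.3, 333.3]
tcp_rot: [1.279, 2.358, 0.254]
wrist_force: [-0.6, 0.4, 0.3]
finger_gap: 1.001
finger_force: 0.0
20840 27.970595426155718
j 1.3517052683051776 [ 4.61969409 -2.92795227 73.07567875]
grip 2084 [array([654.2, 149.5, 243.5])]
model grip [662.1855 149.4025 239.    ]
N 6 row [14.  32.1  2.5] [4.41 1.59 6.29] | tool-frame total [ 32.4 197.7  50.1] [26.5  9.6 37.7]
```

View pics/w3.png

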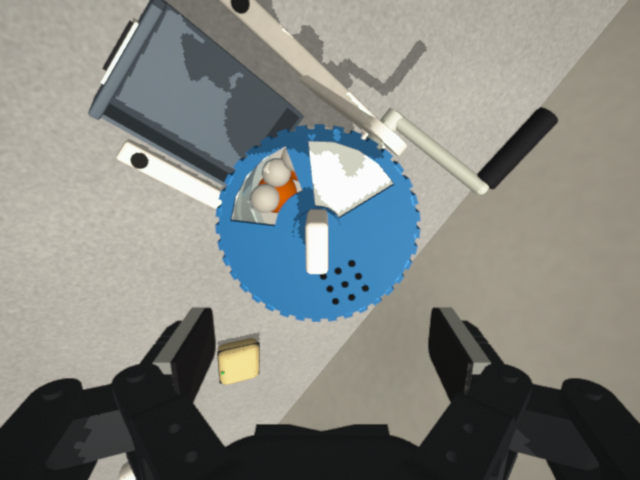

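The wrist view shows the cap at the middle opening (265,190) with white capsules visible in it. The bar is at (316,245), the lever grip at (520,150), and the drawer is below. The measured tilt is 0 and the joint 1.35. Next is the lever.

```bash
python3 -m pendant '[[14,32,2.5,4.4,1.6,6.3,0],[14,32,2.5,4.4,1.6,6.3,0],[14,32,2.5,4.4,1.6,6.3,0],[14,32,2.5,4.4,1.6,6.3,0],[14,32,2.5,4.4,1.6,6.3,0],[14,32,2.5,4.4,1.6,6.3,0],[0,0,0,0,0,0,0],[0,0,0,0,0,0,0]]'
python3 - <<'E'
from h import *
print(arm.get_state()['joint_positions'].round(2))
plan(piv+58*ex+145*ey+(69-18.7)*ez,tool([0,0,-1],ex))
a=np.radians(49.95)+np.linspace(0,1.7,18);x=90*np.cos(a);z=90*np.sin(a)
print(np.stack([np.diff(x),-np.diff(z)],1).round(1).tolist())
E
```

```text
time_s: 15.3
tcp_pos: [662.7, 158.6, 343.0]
tcp_rot: [-2.321, -2.11, 0.009]
wrist_force: [-1.3, -0.5, 0.1]
finger_gap: 0.997
finger_force: 0.0
[-0.06  0.48 -0.33  1.31  0.15  1.38 -0.48]
N 3 row [-0.4  0.3 40.9] [-0.14  0.01 -0.01] | tool-frame total [ -1.2   1.3 122.7] [-0.4  0.  -0. ]
[[-7.2, -5.4], [-7.7, -4.7], [-8.1, -3.9], [-8.5, -3.1], [-8.7, -2.2], [-8.9, -1.3], [-9.0, -0.4], [-9.0, 0.5], [-8.9, 1.4], [-8.7, 2.2], [-8.4, 3.1], [-8.1, 3.9], [-7.7, 4.7], [-7.2, 5.5], [-6.6, 6.1], [-5.9, 6.8], [-5.2, 7.3]]
```

```bash
python3 -m pendant '[[0,1,40,0,0,0,0],[-1,0,40,0,0,0,0],[0,0,30,0,0,0,0],[0,0,12,0,0,0,0.3],[0,0,0,0,0,0,1],[0,0,0,0,0,0,1],[0,0,0,0,0,0,1],[0,0,0,0,0,0,1],[0,0,0,0,0,0,1]]' 40
python3 - <<'E'
from h import *
plan(piv+58*ex+145*ey+(69-18.7)*ez,tool([0,0,-1],ex))
E
```

```text
time_s: 16.2
tcp_pos: [661.5, 159.4, 228.8]
tcp_rot: [-2.321, -2.113, 0.001]
wrist_force: [-9.0, -0.7, 6.7]
finger_gap: 0.193
finger_force: 38.9
N 1 row [-1.9  1.7  8.5] [-0.13 -0.08  0.05] | tool-frame total [-1.9  1.7  8.5] [-0.1 -0.1  0.1]
```

```bash
python3 -m pendant '[[0,0,0,0,0,0,0.5],[0,0,0,0,0,0,0.5],[0,1,8,0,0,0,0.5],[0,0,0,0,0,0,1],[0,0,0,0,0,0,1],[0,0,0,0,0,0,1],[0,0,0,0,0,0,1]]' 40
python3 - <<'E'
from h import *
plan(piv+58*ex+145*ey+(69-18.7)*ez,tool([0,0,-1],ex))
E
```

```text
time_s: 16.9
tcp_pos: [661.2, 158.4, 217.7]
tcp_rot: [-2.32, -2.111, 0.008]
wrist_force: [-7.5, -1.2, 1.8]
finger_gap: 0.197
finger_force: 38.9
N 1 row [-0.8  1.8 -2.6] [-0.38  0.03  0.03] | tool-frame total [-0.8  1.8 -2.6] [-0.4  0.   0. ]
```

Good grip. Swing forward.

```bash
python3 -m pendant '[[0,-7.2,-5.4,0,0,0,1],[0,-7.7,-4.7,0,0,0,1],[0,-8.1,-3.9,0,0,0,1],[0,-8.5,-3.1,0,0,0,1],[0,-8.7,-2.2,0,0,0,1],[0,-8.9,-1.3,0,0,0,1],[0,-9,-0.4,0,0,0,1],[0,-9,0.5,0,0,0,1],[0,-8.9,1.4,0,0,0,1],[0,-8.7,2.2,0,0,0,1]]'
python3 -m pendant '[[0,-8.4,3.1,0,0,0,1],[0,-8.1,3.9,0,0,0,1],[0,-7.7,4.7,0,0,0,1],[0,-7.2,5.5,0,0,0,1],[0,-6.6,6.1,0,0,0,1],[0,-5.9,6.8,0,0,0,1],[0,-5.2,7.3,0,0,0,1],[0,0,0,0,0,0,1],[0,0,0,0,0,0,1],[0,0,0,0,0,0,1]]'
python3 - <<'E'
from h import *
s=arm.get_state();q=s['tcp_pos']+18.7*ez-piv;a=np.arctan2(q[2],q@ex);print('tilt',a-np.radians(49.95),q@ex,q@ey,q[2])
p,d=arm.snapshot('scene');cv2.imwrite('pics/s4.png',cv2.resize(p[200:370,270:450,::-1],None,fx=3.3,fy=3.3,interpolation=2))
E
```

```text
time_s: 17.9
tcp_pos: [581.1, 166.2, 236.6]
tcp_rot: [2.324, 2.112, 0.007]
wrist_force: [6.1, 0.4, -13.0]
finger_gap: 0.191
finger_force: 39.6
time_s: 18.9
tcp_pos: [529.1, 171.3, 198.7]
tcp_rot: [-2.322, -2.112, 0.003]
wrist_force: [-6.6, -1.6, 1.6]
finger_gap: 0.194
finger_force: 41.1
tilt 1.7159515574032316 -76.57273132257426 146.2393241369326 47.35363254651915
```

View pics/s4.png

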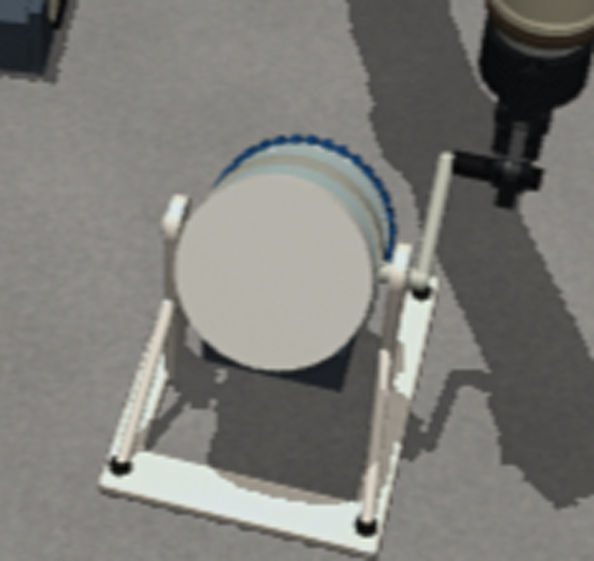

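The jar is fully tipped at the front stop. I'll wait for the capsules to drop, then swing it back.

```bash
python3 -m pendant '[[0,0,0,0,0,0,1],[0,0,0,0,0,0,1],[0,0,0,0,0,0,1],[0,0,0,0,0,0,1],[0,0,0,0,0,0,1],[0,0,0,0,0,0,1],[0,0,0,0,0,0,1],[0,0,0,0,0,0,1],[0,0,0,0,0,0,1],[0,0,0,0,0,0,1]]'
python3 -m pendant '[[0,0,0,0,0,0,1],[0,0,0,0,0,0,1],[0,0,0,0,0,0,1],[0,0,0,0,0,0,1],[0,0,0,0,0,0,1],[0,0,0,0,0,0,1],[0,0,0,0,0,0,1],[0,0,0,0,0,0,1],[0,5.2,-7.3,0,0,0,1],[0,5.9,-6.8,0,0,0,1]]'
python3 -m pendant '[[0,6.6,-6.1,0,0,0,1],[0,7.2,-5.5,0,0,0,1],[0,7.7,-4.7,0,0,0,1],[0,8.1,-3.9,0,0,0,1],[0,8.4,-3.1,0,0,0,1],[0,8.7,-2.2,0,0,0,1],[0,8.9,-1.4,0,0,0,1],[0,9,-0.5,0,0,0,1],[0,9,0.4,0,0,0,1],[0,8.9,1.3,0,0,0,1]]'
python3 -m pendant '[[0,8.7,2.2,0,0,0,1],[0,8.5,3.1,0,0,0,1],[0,8.1,3.9,0,0,0,1],[0,7.7,4.7,0,0,0,1],[0,7.2,5.4,0,0,0,1],[0,2,1.7,0,0,0,1],[0,0,0,0,0,0,1],[0,0,0,0,0,0,1],[0,0,0,0,0,0,1]]'
python3 - <<'E'
from h import *
s=arm.get_state();q=s['tcp_pos']+18.7*ez-piv;a=np.arctan2(q[2],q@ex);print('tilt',a-np.radians(49.95),q@ex,q@ey,q[2])
E
```

```text
time_s: 19.95
tcp_pos: [529.1, 171.3, 198.6]
tcp_rot: [-2.322, -2.112, 0.003]
wrist_force: [-6.2, -1.8, 2.2]
finger_gap: 0.197
finger_force: 41.1
time_s: 20.95
tcp_pos: [540.0, 170.2, 212.4]
tcp_rot: [-2.321, -2.112, 0.004]
wrist_force: [-3.9, -1.1, -2.3]
finger_gap: 0.192
finger_force: 40.7
time_s: 21.95
tcp_pos: [624.0, 162.0, 236.9]
tcp_rot: [-2.322, -2.112, 0.002]
wrist_force: [-5.9, -0.8, -9.3]
finger_gap: 0.2
finger_force: 40.1
time_s: 22.85
tcp_pos: [661.7, 158.3, 217.4]
tcp_rot: [-2.319, -2.11, 0.012]
wrist_force: [-20.7, -3.6, 6.7]
finger_gap: 0.196
finger_force: 42.2
tilt -0.009575359443720344 56.657557262242975 145.8525806200896 66.10671066065672
```

```bash
python3 -m pendant '[[0,0,0,0,0,0,0.5],[0,0,0,0,0,0,0],[0,0,0,0,0,0,0],[0,0,-25,0,0,0,0],[0,0,-40,0,0,0,0],[0,0,-40,0,0,0,0],[0,0,-25,0,0,0,0],[0,0,0,0,0,0,0]]'
python3 - <<'E'
from h import *
f=plan(*pose(0,1.35,180))
E
```

```text
time_s: 23.65
tcp_pos: [669.6, 159.2, 353.8]
tcp_rot: [2.321, 2.11, 0.019]
wrist_force: [-0.0, 0.4, 1.4]
finger_gap: 1.0
finger_force: 0.0
N 6 row [-16.9 -31.7   0.1] [-4.36 -1.59 -6.34] | tool-frame total [-147.6 -149.2   22.3] [-26.2  -9.5 -38. ]
```

```bash
python3 -m pendant '[[-17,-31.7,0,-4.4,-1.6,-6.3,0],[-17,-31.7,0,-4.4,-1.6,-6.3,0],[-17,-31.7,0,-4.4,-1.6,-6.3,0],[-17,-31.7,0,-4.4,-1.6,-6.3,0],[-17,-31.7,0,-4.4,-1.6,-6.3,0],[-17,-31.7,0,-4.4,-1.6,-6.3,0],[0,0,0,0,0,0,0],[0,0,0,0,0,0,0]]'
cat > look.py <<'E'
from meas import *
import sys
s=arm.get_state();Rt=R.from_rotvec(s['tcp_rot']);ci=arm.camera_info('wrist');p,d=arm.snapshot('wrist');W=unproj('wrist',d,ci)
cv2.imwrite(sys.argv[1],p[:,:,::-1])
b,c,nn=fit(W,p);print(b,'lean',np.degrees(np.arccos(nn[2])))
h=(W-c)@nn;ax=piv+70*nn;r=np.linalg.norm(np.cross(W-ax,nn),axis=-1);m=(h>36)&(h<44)&(r<30)
B=W[m];v=np.linalg.svd(B-B.mean(0),full_matrices=False)[2][0];v*=np.sign(v@ey);j=.675+np.arctan2(v@np.cross(n,ey),v@ey);print('j',j,'bar in tool',Rt.inv().apply(B.mean(0)-s['tcp_pos']))
plan(*pose(0,float(sys.argv[2]),83))
E
python3 look.py pics/w5.png 1.35
```

```text
time_s: 24.45
tcp_pos: [502.9, 23.9, 325.2]
tcp_rot: [1.282, 2.359, 0.252]
wrist_force: [0.3, 0.2, 0.3]
finger_gap: 0.996
finger_force: 0.0
21299 lean 27.986769316516778
j 1.344713379621474 bar in tool [ 1.3385543   4.56477514 68.1245214 ]
N 3 row [-0.3  1.3 32. ] [-0.12  0.01 -0.05] | tool-frame total [-0.8  4.2 96.1] [-0.4  0.  -0.2]
```

View pics/w5.png

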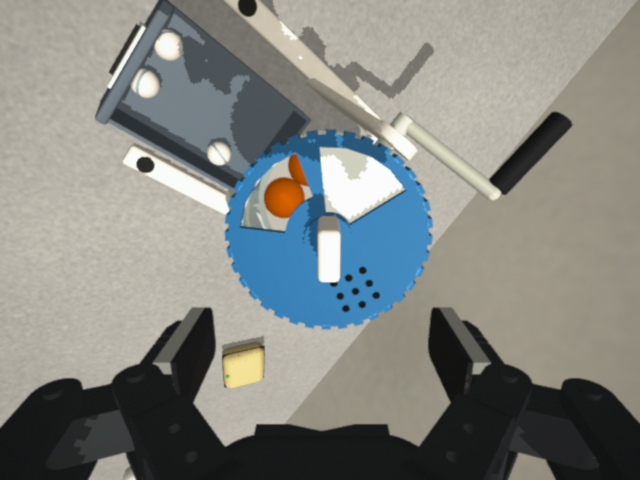

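All three white capsules are in the drawer at (168,45), (147,82) and (219,152). Both orange ones are in the jar at (285,195). Now close the cap.

```bash
python3 -m pendant '[[0,2,30,0,0,0,0],[-1,2.4,35,-0.4,0,0,0],[0,0,21,0,0,0,0],[0,0,10,0,0,0,0.2],[0,0,0,0,0,0,1],[0,0,0,0,0,0,1],[0,0,0,0,0,0,1],[0,0,0,0,0,0,1],[0,0,0,0,0,0,1]]' 60
python3 - <<'E'
from h import *
plan(*pose(0,1.35,83));plan(*pose(0,0,83))
E
```

```text
time_s: 25.4
tcp_pos: [550.7, 21.0, 242.7]
tcp_rot: [1.277, 2.358, 0.257]
wrist_force: [-7.5, -1.8, 5.5]
finger_gap: 0.153
finger_force: 58.5
N 1 row [-0.1  2.3  0.4] [-0.21  0.01 -0.1 ] | tool-frame total [-0.1  2.3  0.4] [-0.2  0.  -0.1]
N 10 row [0.1 0.2 0. ] [-0.02  0.01  7.72] | tool-frame total [-0.1  2.3  0.4] [-0.2  0.1 77.2]
```

```bash
python3 -m pendant '[[0,0,0,0,0,4,1],[0,0,0,0,0,8,1],[0,0,0,0,0,8,1],[0,0,0,0,0,8,1],[0,0,0,0,0,8,1],[0,0,0,0,0,8,1],[0,0,0,0,0,8,1],[0,0,0,0,0,8,1],[0,0,0,0,0,8,1],[0,0,0,0,0,6,1]]'
python3 -m pendant '[[0,0,0,0,0,3.2,1],[0,0,0,0,0,0,1],[0,0,0,0,0,0,1],[0,0,0,0,0,0,1]]'
python3 - <<'E'
from h import *
plan(*pose(0,0,83))
E
```

```text
time_s: 26.4
tcp_pos: [550.6, 21.1, 242.7]
tcp_rot: [2.582, 1.172, 0.608]
wrist_force: [-6.5, -2.5, 4.8]
finger_gap: 0.154
finger_force: 58.5
time_s: 26.8
tcp_pos: [550.6, 21.1, 242.7]
tcp_rot: [2.619, 1.109, 0.619]
wrist_force: [-7.5, -1.3, 4.5]
finger_gap: 0.15
finger_force: 58.5
N 1 row [2.3 0.8 0.4] [-0.05  0.19  0.01] | tool-frame total [2.3 0.8 0.4] [-0.   0.2  0. ]
```

```bash
python3 -m pendant '[[0,0,0,0,0,0,0.5],[0,0,0,0,0,0,0],[0,0,0,0,0,0,0],[0,0,-20,0,0,0,0],[0,0,-40,0,0,0,0],[0,0,-40,0,0,0,0],[0,0,0,0,0,0,0],[0,0,0,0,0,0,0]]'
python3 look.py pics/w6.png 0
python3 - <<'E'
from h import *
p,d=arm.snapshot('scene');q=cv2.imread('pics/w6.png');c=np.hstack([cv2.resize(p[:,:,::-1],(400,300)),cv2.resize(q,(400,300))]);cv2.imwrite('pics/f.png',c)
E
```

```text
time_s: 27.6
tcp_pos: [505.9, 26.7, 332.2]
tcp_rot: [2.616, 1.11, 0.626]
wrist_force: [0.1, 0.2, -0.3]
finger_gap: 1.001
finger_force: 0.0
20470 lean 27.975188419336348
j -0.012568975001802096 bar in tool [-0.70540481 -1.61605581 73.02921942]
N 3 row [ 0.2  0.2 33.2] [-0.01  0.01  0.03] | tool-frame total [ 0.7  0.7 99.5] [-0.   0.   0.1]
```

View pics/f.png

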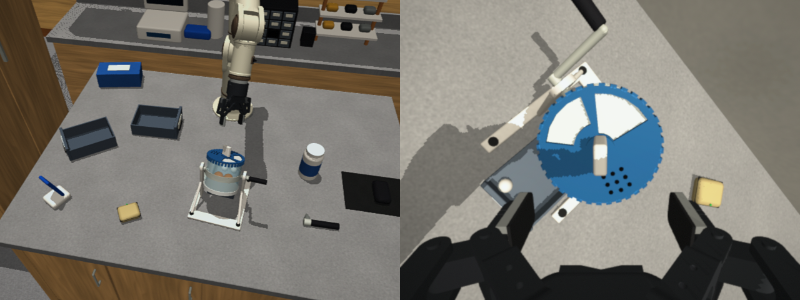

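The cap is shut (joint -0.01), the jar is at its rear stop, the drawer is in place and the other things are where they were.

```bash
python3 -c "
from plant import arm
print(arm.job_done())"
```

```text
the job is handed in; nothing more can be done
None
```

The job is handed in: all three white capsules are in the drawer under the dispenser, both orange ones are still in the jar, and the jar is back up with its cap closed; while I placed the drawer it tipped the jar about 11° forward, and I swung it back upright before opening the cap.

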